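# Sort soft and hard rubber machine mounts by feel

## Robot

A 7-joint arm with a two-finger parallel gripper is mounted at the origin on the work surface. World frame = base frame: x ahead of the robot, y to its left, z up, the work surface at z = 0. Lengths are in m, angles in rad, forces in N, time in s.
With the tool pointing down it reaches from about 0.4 to 0.85 m from the base axis. Payload 10.4 kg.
Tool frame: the origin (TCP) lies midway between the tips of the shut fingers; the grasp point (between the pads) lies 19 mm behind it; z points along the fingers, x is the direction in which the jaws open and shut, and the axes are right-handed (so a half turn about z gives the same grasp; the last joint's range is limited). The gripper opens to 87 mm and grips with 3 to 60 N. Pads are 19 mm wide; open, the fingers measure 117 mm over their backs; the gripper's body (75 mm by 190 mm) begins 51 mm behind the grasp point.
Start: joints at [1.312, 0.332, -0.065, 1.46, 0.022, 1.35, -0.088], TCP at [0.146, -0.608, 0.223] pointing down, gripper open.
Joint ranges: [-2.6, 2.6], [-0.5, 2.12], [-1.47, 1.34], [0.16, 2.42], [-1.27, 4.41], [0.06, 2.06], [-2.6, 2.6]. Speed limits (rad/s): [2.22, 2.22, 2.79, 2.79, 3.14, 3.14, 3.14].

## Interface

Orientations are given as a unit quaternion [x, y, z, w].
In Python, from bench import r gives the robot as it stands. The module is installed in compiled form; this text tells all that it offers.
- The arm moves only by the tool play_rows, never from a script. Its argument "commands" is a list of rows, each a list of 7 numbers: the shift along the world's x, y, z in cm, then the turn, a rotation vector about the world's x, y, z in rad, then the finger opening in cm, from 0 to 8.7. A call has 1 to 20 rows; each row shifts and turns the commanded pose from where the row before left it; what a row does not reach is not made up. A row lasts 1/8 s, in which the tool goes at most 62.5 mm and 10.7 degrees, less where a joint would pass 70% of its speed; a pose out of reach is approached as far as the arm can. A call is refused whole if a number of a shift passes 6.25 or a number of a turn 0.188, either way. A call with a gripper value outside its range is refused whole. The fingers move at their own pace and stop on an object; "grip_force" is the grip in N (left out, the last holds). Time passes only in rows, so rows that do not move let the fingers close. It gives the time, the measured TCP pose, the force and the opening at its end, in the units of the state.
- r.read_state(): the state, without advancing time (a new reading comes with each control period).
- r.camera(name): name is "side" or "top" or "wrist"; returns a dict with "img" (400x640x3 uint8, red, green, blue), "K" (3x3 intrinsics, pixels), "camera_from_world" (4x4, takes a point from world to camera coordinates). Camera axes: x right, y down, z forward; pixel columns grow to the right and rows downward; lengths in m; the calibration is good to about 2 mm. A picture is of the moment at which its call begins. There is no depth.
- r.close_job(): hands the job in, once; it reports no verdict.
The state is a dict: "time": time; "joint_positions": joint angles; "joint_vel": joint speeds; "joint_torque": joint torques, N m; "ee_pos": TCP position; "eef_rot": TCP orientation; "ft_force": force on the tool from outside, world axes, zero at the start; "torque": the same for the moment, N m; "width": finger opening in m.
Only numpy, scipy, OpenCV 4.12 (cv2) and the standard library are available. Lean on these libraries where they do the work, as an engineer would, in place of code of your own. Each camera call takes 0.05 s, during which the arm holds its last target. There are 200 camera calls.

## Task

The four square rubber machine mounts on the plywood board look alike, but two are of the soft grade and two of the hard. Squeeze them lightly between the fingers to feel which is which, without crushing the rubber, and stack the two soft ones on the post with the round foot and the two hard ones on the post with the square foot, each pair lying flat and fully down. Leave everything else on the bench where it is.

Things in the scene. Friction and masses are not known exactly. Their poses are not given: they have to be found in the camera images.
- board: Plywood board 210 x 210 x 15 mm fixed on the bench; origin under its centre, x away from the robot, y left. Four mounts alike lie on it, one on each pin: black rubber blocks 60 x 60 mm, 18 mm high, steel sleeve with a 14 mm upright bore in the middle, about 0.1 kg. Two, at random places, are soft, two hard (see the pins); each gives on all four sides alike.
- pin_1 (a point): Foot of a steel pin (11 mm diameter, 9 mm high) on the board, level with the board's top. A mount lies flat over it, its bore within 2 mm of the pin's axis, sides within 0.1 rad of the board's; its own pose is not measured. Near left pin, x -55, y +55 mm on the board.
- pin_2 (a point): Foot of a steel pin (11 mm diameter, 9 mm high) on the board, level with the board's top. A mount lies flat over it, its bore within 2 mm of the pin's axis, sides within 0.1 rad of the board's; its own pose is not measured. Near right pin, x -55, y -55 mm on the board. A soft mount pressed across gives 1 mm a side per 3 N, 7 mm at most: a 20 N grip closes to about 47 mm.
- pin_3 (a point): Foot of a steel pin (11 mm diameter, 9 mm high) on the board, level with the board's top. A mount lies flat over it, its bore within 2 mm of the pin's axis, sides within 0.1 rad of the board's; its own pose is not measured. Far left pin, x +55, y +55 mm on the board. A hard mount gives 1 mm a side per 20 N: a 20 N grip closes to about 57 mm.
- pin_4 (a point): Foot of a steel pin (11 mm diameter, 9 mm high) on the board, level with the board's top. A mount lies flat over it, its bore within 2 mm of the pin's axis, sides within 0.1 rad of the board's; its own pose is not measured. Far right pin, x +55, y -55 mm on the board. More than 40 N a finger crushes a mount.
- round_post (a point): For the soft mounts: centre of the post's foot, on the top of the foot. Upright steel post of 10.5 mm diameter, 40 mm high above the foot, its top 6 mm tapered to 4 mm; grey round foot of 90 mm diameter, 12 mm thick, fixed to the bench. Holds two mounts, one on the other. It may stand left or right of the board.
- square_post (a point): For the hard mounts: centre of the post's foot, on the top of the foot. The same post, 10.5 mm diameter, 40 mm high above the foot, its top 6 mm tapered to 4 mm, on a grey square foot of 80 x 80 mm, 12 mm thick, fixed to the bench. Holds two mounts, one on the other. It stands on the other side of the board from the round one.
- nut: Loose steel hexagon nut, 24 mm across flats, 14 mm high, in the middle of the board between the mounts; not to be moved. Origin at the centre of its underside.
- bolt: Steel hexagon bolt standing on its head, 28 mm across, 61 mm high; not to be moved. Origin at the centre of its underside.
- bar: Bar of brown polishing compound half wrapped in paper, 100 x 36 x 35 mm, long side along its x; not to be moved. Origin at the centre of its underside.
- tin: Flat round aluminium tin, 71 mm diameter, 36 mm high; not to be moved. Origin at the centre of its underside.
- brush: Flat brush with a wooden handle, 200 mm long along its x, 42 mm wide, 20 mm high; not to be moved. Origin under its middle.
- dresser: Wheel dresser: turned wooden handle (to its -x) and a steel fork with toothed discs, 216 mm long along its x, 42 mm wide, 28 mm high; not to be moved. Origin under its middle.

How it is judged:
By the outcome, as a careful person would: the job done as asked, in the order asked, and still so for the second after the job is handed in, with the robot touching nothing.
It also fails if it takes over 64 s, if anything falls off the work surface, if the arm or the gripper's body presses on something with over 40 N, if the wrist force passes 120 N, or if a joint passes its speed limit or range.

## Working session

There is one attempt and no reset: what is moved stays moved. The work goes in short steps, Python scripts to look and compute and a tool call to move; the robot and the scene stay as the last step left them, time stands still between calls to the robot, and variables do not carry over. Pictures are saved under pics/ and viewed, about 8 in all and at most 12, crops included, and the job is handed in when it is done.

Besides the shell and the picture viewer there is one more tool, called after "Request:" as name(argument=value, ...) on one line, values as JSON. play_rows: Moves the arm, as the interface text tells. Its arguments: {"type":"object","properties":{"commands":{"type":"array","items":{"type":"array","items":{"type":"number"}}},"grip_force":{"type":"number"}},"required":["commands"]}

```bash
mkdir -p pics
cat > h.py <<'E'
import numpy as np,cv2
from bench import r
def ray(c,uv,z):
    K=np.array(c['K']);T=np.array(c['camera_from_world']);R=T[:3,:3];o=-R.T@T[:3,3]
    d=R.T@np.linalg.solve(K,np.array([uv[0],uv[1],1.0]));return o+d*(z-o[2])/d[2]
def proj(c,p):
    K=np.array(c['K']);T=np.array(c['camera_from_world']);q=K@(T[:3,:3]@np.array(p)+T[:3,3]);return q[:2]/q[2]
def save(c,n,crop=None,s=1):
    im=c['img'][:,:,::-1]
    if crop: im=im[crop[1]:crop[3],crop[0]:crop[2]]
    cv2.imwrite('pics/'+n,cv2.resize(im,None,fx=s,fy=s))
def st():
    s=r.read_state();print({k:np.round(s[k],4).tolist() for k in('time','ee_pos','eef_rot','ft_force','width')})
E
python3 - <<'E'
from h import *
st()
c=r.camera('top');save(c,'top.png');np.savez('top.npz',**c)
print(c['K'],np.round(c['camera_from_world'],3))
d=r.camera('side');np.savez('side.npz',**d);save(d,'side.png')
E
```

```text
{'time': 0.0, 'ee_pos': [0.1459, -0.6073, 0.2217], 'eef_rot': [0.7854, -0.619, -0.0006, -0.0004], 'ft_force': [-1.1554, -0.2814, -0.1792], 'width': 0.087}
[[474.18338429   0.         313.46986437]
 [  0.         474.18338429 202.34589498]
 [  0.           0.           1.        ]] [[ 1.000e-03 -1.000e+00  1.800e-02 -3.000e-03]
 [-9.950e-01 -2.000e-03 -9.700e-02  5.550e-01]
 [ 9.700e-02 -1.800e-02 -9.950e-01  1.221e+00]
 [ 0.000e+00  0.000e+00  0.000e+00  1.000e+00]]
```

View pics/top.png

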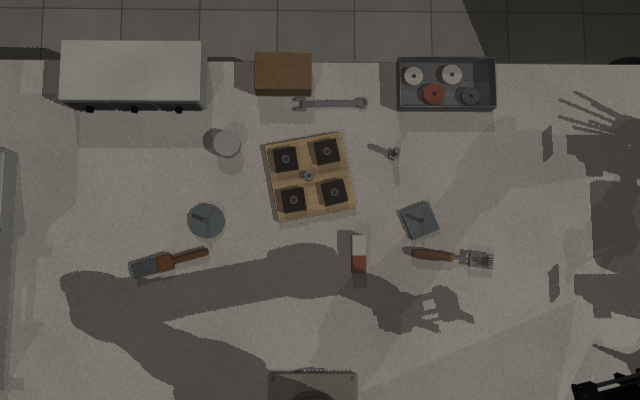

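View pics/side.png

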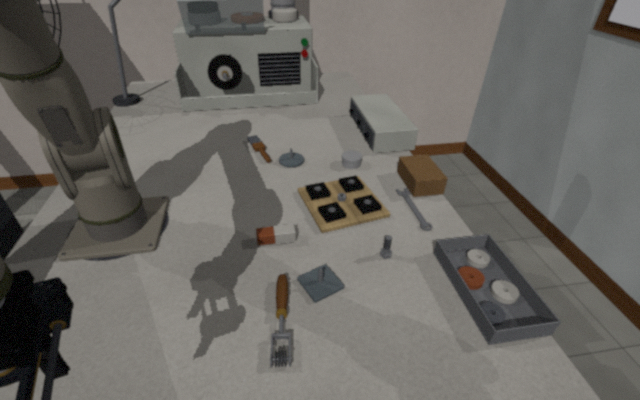

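The top view shows the board at about (309,177), turned by roughly 9°. The mounts are at (286,159), (327,151), (293,199) and (333,192), and the nut is at (308,175). The round foot is at (206,220) on the left and the square foot at (419,220) on the right. The side view agrees. Next I measure them.

Run:
```python
from h import *
c=dict(np.load('top.npz'));im=c['img']
g=im.max(2)
m=np.zeros_like(g);m[130:222,262:358]=(g[130:222,262:358]<48)*255
m=cv2.morphologyEx(m,cv2.MORPH_CLOSE,np.ones((9,9)));m=cv2.morphologyEx(m,cv2.MORPH_OPEN,np.ones((7,7)))
cs,_=cv2.findContours(m,0,2)
for k in cs:
    if cv2.contourArea(k)<150: continue
    w=np.array([ray(c,p[0],0.033)[:2] for p in k])*1000
    q=cv2.minAreaRect(w.astype(np.float32)); print('m',[np.round(v,1) for v in q])
# board: wood mask
hsv=cv2.cvtColor(im,cv2.COLOR_RGB2HSV)
m=np.zeros_like(g);m[120:230,255:365]=((hsv[120:230,255:365,1]>75)&(g[120:230,255:365]>70))*255
m=cv2.morphologyEx(m,cv2.MORPH_OPEN,np.ones((3,3)))
cs,_=cv2.findContours(m,0,2);k=max(cs,key=cv2.contourArea)
w=np.array([ray(c,p[0],0.015)[:2] for p in k])*1000
print('board',cv2.minAreaRect(w.astype(np.float32)))
for uv in [(206,220),(419,220)]:print(ray(c,uv,.012))
a=im[190:250,170:455][:,:,::-1];
A=cv2.resize(im[125:245,180:260],None,fx=5,fy=5,interpolation=2);B=cv2.resize(im[125:245,260:360][:,:],None,fx=5,fy=5,interpolation=2)
C=cv2.resize(im[190:250,180:240],None,fx=6,fy=6,interpolation=2);D=cv2.resize(im[190:250,390:450],None,fx=6,fy=6,interpolation=2)
cv2.imwrite('pics/feet.png',np.hstack([C,D])[:,:,::-1])
```

```text
m [array([561.3,  51.6]), array([59.5, 60. ]), np.float64(8.4)]
m [array([581.8, -55.3]), array([59.5, 60.1]), np.float64(14.3)]
m [array([668.8,  72.5]), array([61.7, 59.2]), np.float64(8.4)]
m [array([690. , -35.3]), array([60.5, 60.2]), np.float64(11.7)]
board ((625.9549560546875, 7.970115661621094), (209.696533203125, 208.45196533203125), 10.8533935546875)
[0.5086293  0.28144216 0.012     ]
[ 0.50958606 -0.28369139  0.012     ]
```

View pics/feet.png

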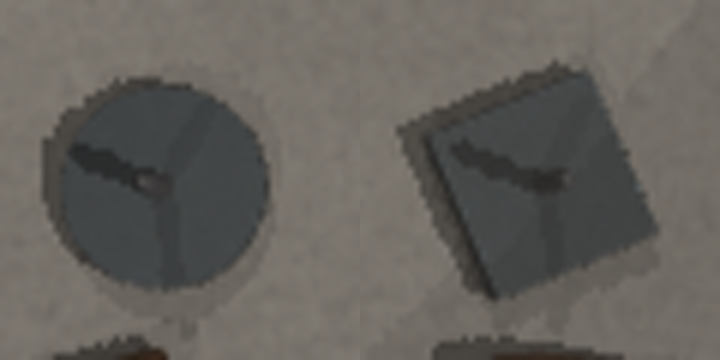

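The feet crop shows the round foot centred near (207.5,220.5) and the square foot near (420,220), each with a post in the middle. I'll refine both centres by mask.

Run:
```python
from h import *
c=dict(np.load('top.npz'));im=c['img'].astype(int)
for n,(u0,v0,u1,v1) in dict(r=(182,196,232,245),s=(393,195,445,245)).items():
    p=im[v0:v1,u0:u1];m=((p[:,:,2]-p[:,:,0]>2)*255).astype(np.uint8)
    m=cv2.morphologyEx(m,cv2.MORPH_CLOSE,np.ones((9,9)));m=cv2.morphologyEx(m,cv2.MORPH_OPEN,np.ones((5,5)))
    k=max(cv2.findContours(m,0,2)[0],key=cv2.contourArea)
    w=np.array([ray(c,(q[0][0]+u0,q[0][1]+v0),.012)[:2] for q in k],np.float32)*1000
    print(n,cv2.minAreaRect(w),cv2.minEnclosingCircle(w),cv2.fitEllipse(w))
# post tip by eye in the 6x crop: 152,182 / 555-360,180
for t in [(180+152/6-.5,190+182/6-.5),(390+(553-360)/6-.5,190+180/6-.5)]:print('tip?',ray(c,t,.05)*1000)
```

```text
r ((507.4326171875, 278.8382873535156), (81.99205780029297, 84.58868408203125), 0.13049671053886414) ((506.28662109375, 279.4319152832031), 43.844215393066406) ((506.88287353515625, 279.3633728027344), (84.42058563232422, 85.26080322265625), 173.76409912109375)
s ((511.06170654296875, -267.666015625), (32.10564422607422, 61.89780044555664), 88.79656219482422) ((510.9766845703125, -271.7138366699219), 33.19548416137695) ((513.7905883789062, -267.33465576171875), (31.882423400878906, 66.59718322753906), 80.99050903320312)
tip? [506.797718   276.53657749  50.        ]
tip? [ 508.6081906  -281.43773093   50.        ]
```

Request:
play_rows(commands=[[2.9,3.68,0,0,0,0,8.7],[2.9,3.68,0,0,0,0,8.7],[2.9,3.68,0,0,0,0,8.7],[2.9,3.68,0,0,0,0,8.7],[2.9,3.68,0,0,0,0,8.7],[2.9,3.68,0,0,0,0,8.7],[2.9,3.68,0,0,0,0,8.7],[2.9,3.68,0,0,0,0,8.7],[2.9,3.68,0,0,0,0,8.7],[2.9,3.68,0,0,0,0,8.7],[2.9,3.68,0,0,0,0,8.7],[2.9,3.68,0,0,0,0,8.7],[2.9,3.68,0,0,0,0,8.7],[2.9,3.68,0,0,0,0,8.7],[2.9,3.68,0,0,0,0,8.7]])

```text
time: 1.98
ee_pos: [0.5817, -0.0546, 0.2223]
eef_rot: [0.785, -0.619, -0.0, 0.0]
ft_force: [0.5, -0.5, 0.1]
width: 0.0871
```

Run:
```python
from h import *
st();c=r.camera('wrist');np.savez('w1.npz',**c);save(c,'w1.png')
for n,p in dict(m2=(.5818,-.0553,.033),pin3=(.6688,.0725,.033),m1=(.5613,.0516,.033),tcp=r.read_state()['ee_pos']).items():print(n,proj(c,p))
```

```text
{'time': 1.975, 'ee_pos': [0.5817, -0.0546, 0.2223], 'eef_rot': [0.7852, -0.6192, -0.0001, 0.0002], 'ft_force': [0.5409, -0.5417, 0.1222], 'width': 0.0871}
m2 [324.34559074 174.17643719]
pin3 [212.41967944  53.52831078]
m1 [217.22463926 169.4100875 ]
tcp [312.66135668 247.1896261 ]
```

View pics/w1.png

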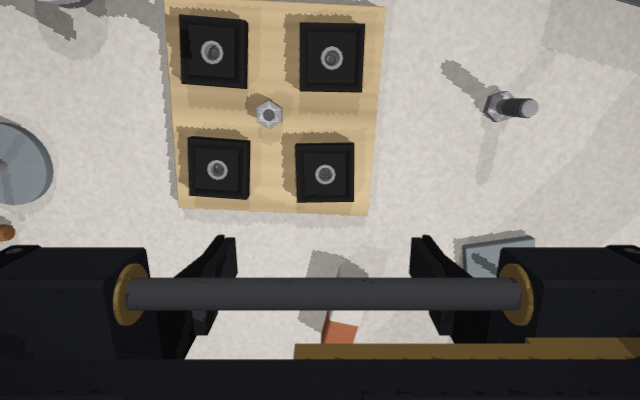

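The wrist view agrees with the top-view positions to about 1 px. Mount 2 is at (325,174), the nut at (268,114), the bolt at (497,106), and the square foot is partly visible at (490,255). The jaws are already lined up, so I go down and squeeze with 12 N.

Request:
play_rows(commands=[[0,-0.1,-5,0,0,0,8.7],[0,0,-5,0,0,0,8.7],[0,0,-5,0,0,0,8.7],[0,0,-3.5,0,0,0,8.7],[0,0,-1.9,0,0,0,8.7],[0,0,0,0,0,0,4],[0,0,0,0,0,0,4],[0,0,0,0,0,0,4],[0,0,0,0,0,0,4],[0,0,0,0,0,0,4]], grip_force=12)

```text
time: 3.28
ee_pos: [0.5815, -0.0568, 0.0193]
eef_rot: [0.785, -0.619, 0.001, -0.0]
ft_force: [-1.0, -0.2, 6.7]
width: 0.0523
```

The opening is 52.3 mm at 12 N, so mount 2 is soft. I lift it and carry it to just short of the round post, then look.

Request:
play_rows(commands=[[0,0,1.5,0,0,0,4],[0,0,4,0,0,0,4],[0,0,5,0,0,0,4],[-1.6,4.7,1,0,0,0,4],[-1.6,4.7,1,0,0,0,4],[-1.6,4.7,0,0,0,0,4],[-1.6,4.7,0,0,0,0,4],[-1.6,4.7,0,0,0,0,4],[-1.6,4.7,0,0,0,0,4],[-1.6,4.7,0,0,0,0,4],[0,0,0,0,0,0,4]])

```text
time: 4.65
ee_pos: [0.4666, 0.2767, 0.1446]
eef_rot: [0.788, -0.616, -0.001, -0.001]
ft_force: [0.9, -0.8, -0.7]
width: 0.0519
```

Run:
```python
from h import *
st();c=r.camera('wrist');np.savez('w2.npz',**c);save(c,'w2.png')
p=proj(c,(.507,.279,.052));print(p,proj(c,(.507,.279,.012)))
```

```text
{'time': 4.65, 'ee_pos': [0.4666, 0.2767, 0.1446], 'eef_rot': [0.7876, -0.6162, -0.0006, -0.0007], 'ft_force': [0.8789, -0.8157, -0.7267], 'width': 0.0519}
[334.56994886 148.92601709] [333.1276142  142.04694977]
```

View pics/w2.png

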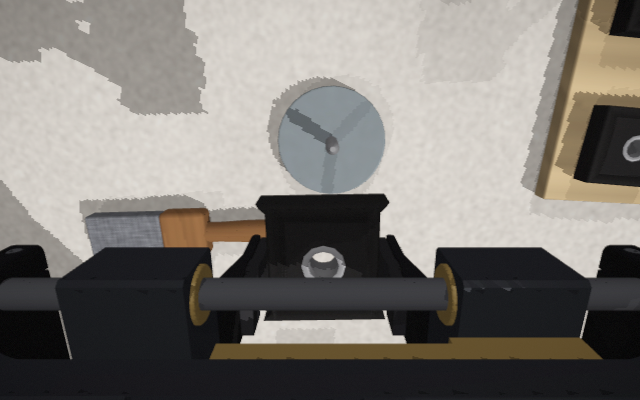

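The wrist view shows the mount held level with its bore near (323,265), and the post tip near (332,147) on the round foot. I zoom in to measure both.

```bash
cat >> h.py <<'E'
def hough(c,box):
    g=cv2.cvtColor(c['img'],cv2.COLOR_RGB2GRAY)[box[1]:box[3],box[0]:box[2]]
    return g
E
python3 - <<'E'
from h import *
c=dict(np.load('w2.npz'))
a=cv2.resize(c['img'][240:290,290:356],None,fx=6,fy=6,interpolation=2)
b=cv2.resize(c['img'][120:170,300:366],None,fx=6,fy=6,interpolation=2)
cv2.imwrite('pics/z.png',np.hstack([a,b])[:,:,::-1])
E
```

```text
(no output)
```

View pics/z.png

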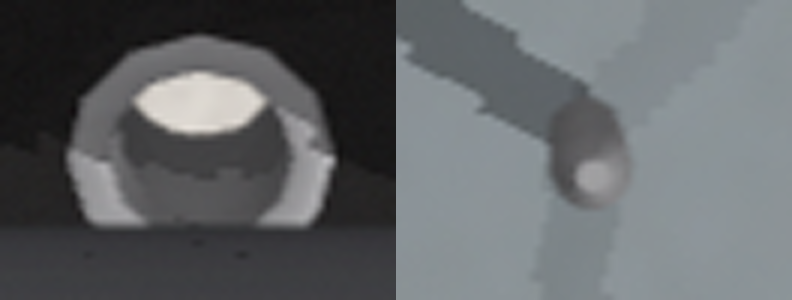

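Run:
```python
from h import *
c=dict(np.load('w2.npz'));np.set_printoptions(precision=4,suppress=True)
px=lambda x,y:(290+x/6-.5,240+y/6-.5)
zt=.1446+.0137
print('tip',ray(c,(332.7,149.2),.052))
for n,q in dict(farout=(202,35),farin=(202,71),L=(68,155),R=(335,155),Li=(118,150),Ri=(290,150)).items():print(n,ray(c,px(*q),zt))
s=r.read_state();from scipy.spatial.transform import Rotation as Q
print(Q.from_quat(s['eef_rot']).as_matrix())
c=dict(np.load('w1.npz'));im=c['img']
```

```text
tip [0.5065 0.2803 0.052 ]
farout [0.477  0.28   0.1583]
farin [0.4741 0.2792 0.1583]
L [0.4647 0.2876 0.1583]
R [0.4697 0.2675 0.1583]
Li [0.466  0.284  0.1583]
Ri [0.4692 0.271  0.1583]
[[ 0.2374 -0.9714  0.0002]
 [-0.9714 -0.2374  0.0003]
 [-0.0002 -0.0003 -1.    ]]
```

Request:
play_rows(commands=[[2,0.13,-1.5,0,0,0,4],[1.95,0.12,-2.5,0,0,0,4],[0,0,-3.0,0,0,0,4],[0,0,-1.0,0,0,0,4],[0,0,-1.0,0,0,0,4],[0,0,0,0,0,0,4]])

```text
time: 5.45
ee_pos: [0.5091, 0.2746, 0.0542]
eef_rot: [0.785, -0.619, 0.0, -0.0]
ft_force: [0.1, 0.3, -1.3]
width: 0.052
```

Request:
play_rows(commands=[[0,0,0.8,0,0,0,4],[-0.29,0.43,0,0,0,0,4],[0,0,0,0,0,0,4],[0,0,-1.0,0,0,0,4],[0,0,-0.8,0,0,0,4],[0,0,0,0,0,0,4]])

```text
time: 6.2
ee_pos: [0.505, 0.2786, 0.0424]
eef_rot: [0.785, -0.619, -0.0, 0.001]
ft_force: [0.2, -0.1, -1.2]
width: 0.0525
```

Request:
play_rows(commands=[[0.05,0,-1.0,0,0,0,4],[0,0,-1.0,0,0,0,4],[0,0,-0.6,0,0,0,4],[0,0,0,0,0,0,4]])

```text
time: 6.7
ee_pos: [0.5058, 0.279, 0.017]
eef_rot: [0.785, -0.619, -0.0, 0.0]
ft_force: [0.3, 0.5, -0.6]
width: 0.0519
```

Request:
play_rows(commands=[[0,0,-0.05,0,0,0,8.7],[0,0,0,0,0,0,8.7],[0,0,0,0,0,0,8.7],[0,0,0,0,0,0,8.7],[0,0,4,0,0,0,8.7],[0,0,5,0,0,0,8.7],[1.1,-4.5,0,0,0,-0.03,8.7],[1.1,-4.5,0,0,0,-0.03,8.7],[1.1,-4.5,0,0,0,-0.03,8.7],[1.1,-4.5,0,0,0,0,8.7],[1.1,-4.7,0,0,0,0,8.7],[0,0,0,0,0,0,8.7],[0,0,0,0,0,0,8.7]])

```text
time: 8.32
ee_pos: [0.561, 0.0527, 0.1072]
eef_rot: [0.757, -0.654, -0.0, -0.0]
ft_force: [1.1, 0.3, 0.5]
width: 0.0872
```

Run:
```python
from h import *
st();c=r.camera('top');save(c,'t2.png',(180,120,440,260),2);st()
```

```text
{'time': 8.325, 'ee_pos': [0.561, 0.0527, 0.1072], 'eef_rot': [0.7568, -0.6537, -0.0001, -0.0002], 'ft_force': [1.0618, 0.3448, 0.4845], 'width': 0.0872}
{'time': 8.375, 'ee_pos': [0.5609, 0.0534, 0.1072], 'eef_rot': [0.7572, -0.6532, -0.0001, -0.0002], 'ft_force': [1.2435, 0.448, 0.0013], 'width': 0.0868}
```

View pics/t2.png

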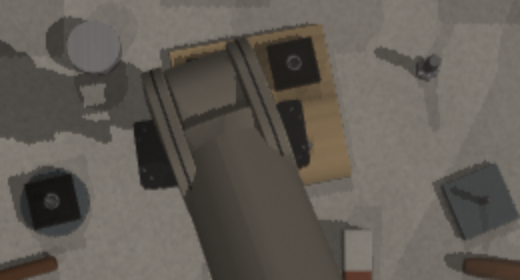

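The top view shows the first mount flat on the round foot, with the post visible in its bore at crop position (52,201). Now I squeeze mount 1.

Request:
play_rows(commands=[[0,-0.1,-3,0,0,0,8.7],[0,0,-3.5,0,0,0,8.7],[0,0,-2.3,0,0,0,8.7],[0,0,0,0,0,0,4],[0,0,0,0,0,0,4],[0,0,0,0,0,0,4],[0,0,0,0,0,0,4],[0,0,0,0,0,0,4]], grip_force=12)

```text
time: 9.38
ee_pos: [0.5616, 0.0511, 0.02]
eef_rot: [0.757, -0.654, 0.001, -0.0]
ft_force: [-1.6, -0.4, 7.1]
width: 0.0521
```

Also 52 mm, so mount 1 is soft and goes on the round post too.

Request:
play_rows(commands=[[0,0,1.5,0,0,0,4],[0,0,4,0,0,0,4],[0,0,4,0,0,0,4],[-1.1,4.57,0,0,0,0,4],[-1.1,4.57,0,0,0,0,4],[-1.1,4.57,0,0,0,0,4],[-1.1,4.57,0,0,0,0,4],[-1.1,4.57,0,0,0,0,4],[0,0,0,0,0,0,4],[0,0,-2,0,0,0,4],[0,0,-2,0,0,0,4],[0,0,0,0,0,0,4],[0,0,0,0,0,0,4]])

```text
time: 11.0
ee_pos: [0.5063, 0.2792, 0.074]
eef_rot: [0.756, -0.654, -0.0, 0.0]
ft_force: [-0.2, -0.5, -1.6]
width: 0.0519
```

Run:
```python
from h import *
a=[]
for _ in range(4): r.camera('top'); a.append(r.read_state()['ee_pos'])
print(np.round(a,4),np.mean(a,0)); st()
```

```text
[[0.5065 0.2795 0.0744]
 [0.5066 0.2796 0.0746]
 [0.5065 0.2797 0.0747]
 [0.5065 0.2797 0.0746]] [0.50651508 0.2796179  0.07458999]
{'time': 11.2, 'ee_pos': [0.5065, 0.2797, 0.0746], 'eef_rot': [0.7567, -0.6538, 0.0002, -0.0004], 'ft_force': [-0.3446, 0.0308, -0.949], 'width': 0.0519}
```

On target. I lower it from tcp z 0.0746 to about 0.036.

Request:
play_rows(commands=[[0,0,-1.2,0,0,0,4],[0,0,-1.0,0,0,0,4],[0,0,-0.6,0,0,0,4],[0,0,-0.6,0,0,0,4],[0,0,-0.4,0,0,0,4],[0,0,0,0,0,0,4],[0,0,0,0,0,0,4]])

```text
time: 12.08
ee_pos: [0.5063, 0.2797, 0.0363]
eef_rot: [0.757, -0.654, 0.0, -0.0]
ft_force: [-0.5, -0.6, -0.9]
width: 0.0517
```

Request:
play_rows(commands=[[0,0,-0.1,0,0,0,8.7],[0,0,0,0,0,0,8.7],[0,0,0,0,0,0,8.7],[0,0,0,0,0,0,8.7],[0,0,3,0,0,0,8.7],[0,0,4,0,0,0,8.7],[2.71,-3.46,0,0,0,0,8.7],[2.71,-3.46,0,0,0,0,8.7],[2.71,-3.46,0,0,0,0,8.7],[2.71,-3.46,0,0,0,0,8.7],[2.71,-3.46,0,0,0,0,8.7],[2.71,-3.46,0,0,0,0,8.7],[0,0,0,0,0,0,8.7],[0,0,0,0,0,0,8.7]])

```text
time: 13.82
ee_pos: [0.6684, 0.0727, 0.1049]
eef_rot: [0.757, -0.654, -0.0, -0.0]
ft_force: [-0.7, 1.0, 0.2]
width: 0.0872
```

Run:
```python
from h import *
st();c=r.camera('side');np.savez('s2.npz',**c);st()
w=r.camera('wrist');np.savez('w3.npz',**w)
a=cv2.resize(c['img'][130:210,240:340],None,fx=4,fy=4,interpolation=2)
b=cv2.resize(w['img'],(400,250));b=np.vstack([b,np.zeros((70,400,3),np.uint8)])
cv2.imwrite('pics/s2.png',np.hstack([a,b])[:,:,::-1])
print(proj(w,(.6688,.0725,.033)))
```

```text
{'time': 13.825, 'ee_pos': [0.6684, 0.0727, 0.1049], 'eef_rot': [0.7568, -0.6536, -0.0004, -0.0001], 'ft_force': [-0.714, 0.9925, 0.1829], 'width': 0.0872}
{'time': 13.875, 'ee_pos': [0.6682, 0.0733, 0.1051], 'eef_rot': [0.7572, -0.6532, -0.0003, -0.0001], 'ft_force': [-0.3056, 0.3327, 0.888], 'width': 0.087}
[325.4764888  209.07003977]
```

View pics/s2.png

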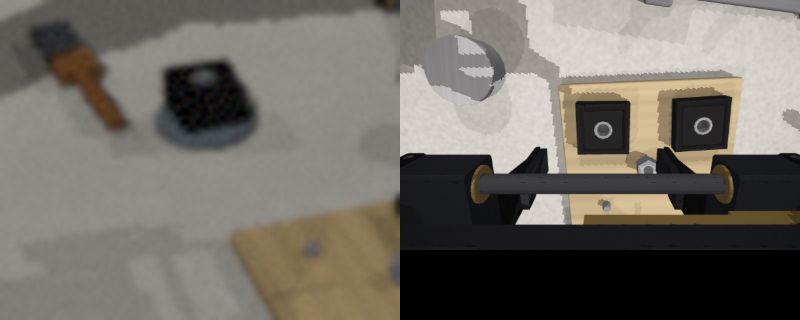

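The left panel shows both soft mounts stacked flat on the round foot. The right panel shows mount 3's bore at about (325,208) in full-image pixels, where expected. Now I squeeze mount 3.

Request:
play_rows(commands=[[0.05,-0.05,-3,0,0,0,8.7],[0,0,-3.5,0,0,0,8.7],[0,0,-2.1,0,0,0,8.7],[0,0,0,0,0,0,4],[0,0,0,0,0,0,4],[0,0,0,0,0,0,4],[0,0,0,0,0,0,4],[0,0,0,0,0,0,4]], grip_force=12)

```text
time: 14.92
ee_pos: [0.6697, 0.0716, 0.02]
eef_rot: [0.757, -0.654, 0.0, -0.0]
ft_force: [-0.6, -1.3, 6.0]
width: 0.0589
```

58.9 mm, so mount 3 is hard. I carry it to the square post.

Request:
play_rows(commands=[[0,0,1.5,0,0,0,4],[0,0,4,0,0,0,4],[0,0,5,0,0,0,4],[-2.5,-4.4,1,0,0,0,4],[-2.5,-4.4,1,0,0,0,4],[-2.5,-4.4,0,0,0,0,4],[-2.5,-4.4,0,0,0,0,4],[-2.5,-4.4,0,0,0,0,4],[-2.5,-4.4,0,0,0,0,4],[-2.5,-4.4,0,0,0,0,4],[-2.5,-4.4,0,0,0,0,4],[0,0,0,0,0,0,4],[0,0,0,0,0,0,4],[0,0,0,0,0,0,4]])

```text
time: 16.68
ee_pos: [0.4701, -0.2791, 0.1444]
eef_rot: [0.758, -0.653, 0.0, -0.0]
ft_force: [0.6, 0.0, -1.3]
width: 0.0588
```

Run:
```python
from h import *
st();c=r.camera('wrist');st();np.savez('w4.npz',**c)
p=proj(c,(.5086,-.281,.052));print(p)
u,v=int(p[0])-33,int(p[1])-25;print(u,v)
a=cv2.resize(c['img'][240:290,290:356],None,fx=6,fy=6,interpolation=2)
b=cv2.resize(c['img'][v:v+50,u:u+66],None,fx=6,fy=6,interpolation=2)
cv2.imwrite('pics/z2.png',np.hstack([a,b])[:,:,::-1])
```

```text
{'time': 16.675, 'ee_pos': [0.4701, -0.2791, 0.1444], 'eef_rot': [0.7575, -0.6528, 0.0001, -0.0002], 'ft_force': [0.584, 0.0393, -1.3098], 'width': 0.0588}
{'time': 16.725, 'ee_pos': [0.47, -0.2792, 0.1443], 'eef_rot': [0.7575, -0.6529, 0.0001, -0.0002], 'ft_force': [-0.4532, 0.5863, -0.5302], 'width': 0.0587}
[334.49152056 151.55281636]
301 126
```

View pics/z2.png

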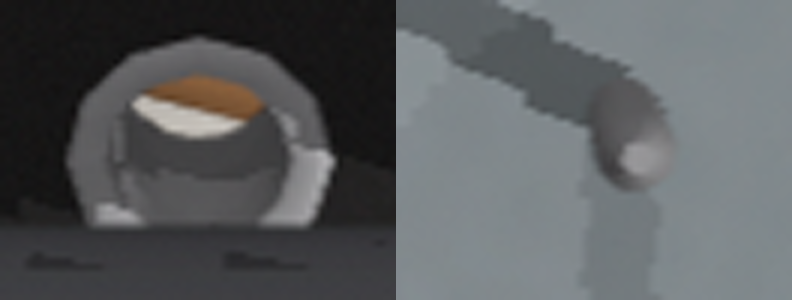

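The bore ring's far edge is at crop (202,39) and the post tip at crop (639,157). I cast the rays.

Run:
```python
from h import *
np.set_printoptions(precision=4,suppress=True)
c=dict(np.load('w4.npz'))
t=ray(c,(301+(639-396)/6-.5,126+157/6-.5),.052)
zt=.1444+.0135
px=lambda x,y:(290+x/6-.5,240+y/6-.5)
R=c['camera_from_world'][:3,:3];f=-R[1,:2]/np.linalg.norm(R[1,:2])
b=np.mean([ray(c,px(202,39),zt)[:2]-.0103*f,ray(c,px(202,75),zt)[:2]-.0069*f],0)
print(t,b,f,t[:2]-b)
```

```text
[ 0.5092 -0.2857  0.052 ] [ 0.4702 -0.2783] [0.9891 0.1472] [ 0.039  -0.0073]
```

Request:
play_rows(commands=[[2,-0.35,-2,0,0,0,4],[1.9,-0.35,-3,0,0,0,4],[0,0,-2.2,0,0,0,4],[0,0,0,0,0,0,4],[0,0,0,0,0,0,4],[0,0,-1.0,0,0,0,4],[0,0,-0.8,0,0,0,4],[0,0,-0.8,0,0,0,4],[0,0,0,0,0,0,4]])

```text
time: 17.85
ee_pos: [0.5077, -0.2873, 0.0452]
eef_rot: [0.757, -0.654, -0.001, 0.0]
ft_force: [-0.1, -0.7, -1.2]
width: 0.0589
```

Request:
play_rows(commands=[[0.05,0.05,-0.8,0,0,0,4],[0,0,-0.8,0,0,0,4],[0,0,-0.8,0,0,0,4],[0,0,-0.3,0,0,0,4],[0,0,0,0,0,0,4],[0,0,0,0,0,0,4]])

```text
time: 18.6
ee_pos: [0.5089, -0.2871, 0.0193]
eef_rot: [0.757, -0.654, 0.0, -0.0]
ft_force: [0.1, -0.7, -1.9]
width: 0.0588
```

Request:
play_rows(commands=[[0,0,-0.25,0,0,0,4],[0,0,0,0,0,0,8.7],[0,0,0,0,0,0,8.7],[0,0,0,0,0,0,8.7],[0,0,0,0,0,0,8.7],[0,0,4,0,0,0,8.7],[0,0,5,0,0,0,8.7],[3.02,4.19,0,0,0,0.029,8.7],[3.02,4.19,0,0,0,0.029,8.7],[3.02,4.19,0,0,0,0,8.7],[3.02,4.19,0,0,0,0,8.7],[3.02,4.19,0,0,0,0,8.7],[3.02,4.19,0,0,0,0,8.7],[0,0,0,0,0,0,8.7],[0,0,0,0,0,0,8.7],[0,0,0,0,0,0,8.7]])

```text
time: 20.6
ee_pos: [0.6896, -0.0375, 0.1066]
eef_rot: [0.775, -0.632, 0.0, 0.0]
ft_force: [0.4, -1.3, 0.1]
width: 0.087
```

Run:
```python
from h import *
st();c=r.camera('side');w=r.camera('wrist');st()
a=cv2.resize(c['img'][240:320,280:380],None,fx=4,fy=4,interpolation=2)
b=cv2.resize(w['img'],(400,250));b=np.vstack([b,np.zeros((70,400,3),np.uint8)])
cv2.imwrite('pics/s3.png',np.hstack([a,b])[:,:,::-1])
print(proj(w,(.690,-.0353,.033))/1.6)
```

```text
{'time': 20.6, 'ee_pos': [0.6896, -0.0375, 0.1066], 'eef_rot': [0.7747, -0.6323, 0.0003, 0.0005], 'ft_force': [0.4055, -1.3134, 0.0517], 'width': 0.087}
{'time': 20.7, 'ee_pos': [0.6897, -0.0372, 0.1067], 'eef_rot': [0.7748, -0.6322, 0.0003, 0.0003], 'ft_force': [-0.0361, 0.5829, 0.3002], 'width': 0.0871}
[200.70853158 130.01760815]
```

View pics/s3.png

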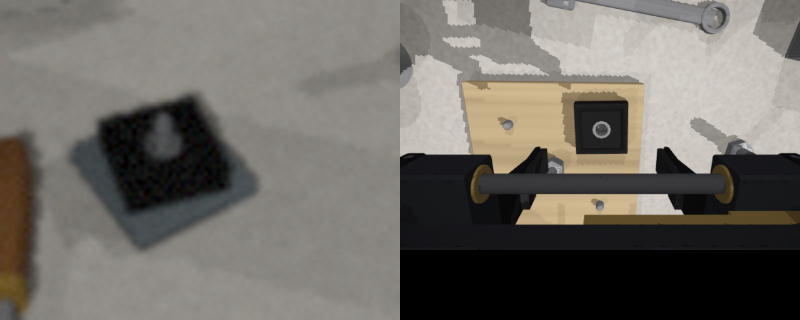

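The left panel shows the first hard mount flat on the square foot, with the post standing out of its bore. The right panel shows mount 4's bore at (201,130), as expected. The nut is at (155,167), clear of the left finger. Down to mount 4.

Request:
play_rows(commands=[[0.03,0.2,-3,0,0,0,8.7],[0,0,-3.5,0,0,0,8.7],[0,0,-2.3,0,0,0,8.7],[0,0,0,0,0,0,4],[0,0,0,0,0,0,4],[0,0,0,0,0,0,4],[0,0,0,0,0,0,4],[0,0,0,0,0,0,4]], grip_force=12)

```text
time: 21.7
ee_pos: [0.6906, -0.0341, 0.0191]
eef_rot: [0.775, -0.632, 0.001, 0.0]
ft_force: [-0.4, -1.6, 3.3]
width: 0.0587
```

58.7 mm, so mount 4 is hard. I carry it to the same standoff and check it there.

Request:
play_rows(commands=[[0,0,1.5,0,0,0,4],[0,0,4,0,0,0,4],[0,0,5,0,0,0,4],[-3.15,-3.5,1,0,0,0,4],[-3.15,-3.5,1,0,0,0,4],[-3.15,-3.5,0,0,0,0,4],[-3.15,-3.5,0,0,0,0,4],[-3.15,-3.5,0,0,0,0,4],[-3.15,-3.5,0,0,0,0,4],[-3.15,-3.5,0,0,0,0,4],[0,0,0,0,0,0,4],[0,0,0,0,0,0,4],[0,0,0,0,0,0,4]])

```text
time: 23.32
ee_pos: [0.4707, -0.2772, 0.1439]
eef_rot: [0.776, -0.631, 0.0, -0.0]
ft_force: [0.3, 0.3, -0.5]
width: 0.0587
```

Run:
```python
from h import *
r.camera('top');st();c=r.camera('wrist');st();np.savez('w5.npz',**c)
p=proj(c,(.5092,-.2857,.052));print(p)
u,v=int(p[0])-33,int(p[1])-25;print(u,v)
a=cv2.resize(c['img'][240:290,290:356],None,fx=6,fy=6,interpolation=2)
b=cv2.resize(c['img'][v:v+50,u:u+66],None,fx=6,fy=6,interpolation=2)
cv2.imwrite('pics/z3.png',np.hstack([a,b])[:,:,::-1])
```

```text
{'time': 23.375, 'ee_pos': [0.4706, -0.2773, 0.1438], 'eef_rot': [0.7761, -0.6306, 0.0001, -0.0003], 'ft_force': [-0.1478, 0.7413, -1.6225], 'width': 0.0585}
{'time': 23.425, 'ee_pos': [0.4705, -0.2775, 0.1437], 'eef_rot': [0.776, -0.6307, 0.0, -0.0002], 'ft_force': [-0.3344, 0.332, -1.1094], 'width': 0.0588}
[346.24647768 154.168228  ]
313 129
```

View pics/z3.png

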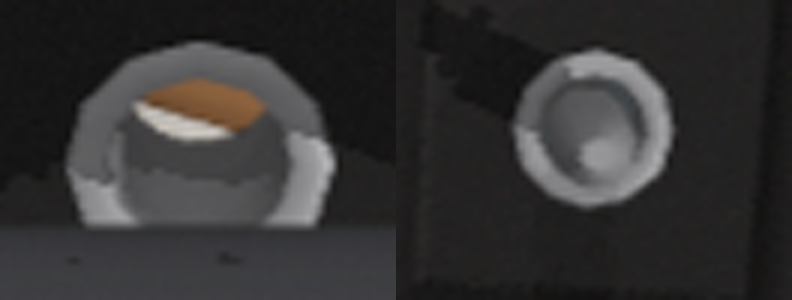

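The held bore's far edge is at crop (202,42), and the post tip at crop (600,153) inside the first mount's sleeve.

Run:
```python
from h import *
np.set_printoptions(precision=4,suppress=True)
c=dict(np.load('w5.npz'))
t=ray(c,(313+(600-396)/6-.5,129+153/6-.5),.052)
zt=.1438+.0137
px=lambda x,y:(290+x/6-.5,240+y/6-.5)
R=c['camera_from_world'][:3,:3];f=-R[1,:2]/np.linalg.norm(R[1,:2])
b=np.mean([ray(c,px(202,42),zt)[:2]-.0103*f,ray(c,px(202,78),zt)[:2]-.0069*f],0)
print(t,b,f,t[:2]-b)
```

```text
[ 0.5094 -0.2859  0.052 ] [ 0.4706 -0.2766] [0.9789 0.2042] [ 0.0387 -0.0093]
```

Request:
play_rows(commands=[[1.95,-0.45,-2,0,0,0,4],[1.95,-0.45,-3,0,0,0,4],[0,0,-2.2,0,0,0,4],[0,0,0,0,0,0,4],[0,0,0,0,0,0,4],[0,0,-0.8,0,0,0,4],[0,0,-0.6,0,0,0,4],[0,0,-0.6,0,0,0,4],[0,0,0,0,0,0,4],[0,0,0,0,0,0,4]])

```text
time: 24.68
ee_pos: [0.5088, -0.2876, 0.0517]
eef_rot: [0.775, -0.631, 0.0, -0.0]
ft_force: [-0.1, -0.5, -1.5]
width: 0.0587
```

Request:
play_rows(commands=[[0.03,0.07,-0.6,0,0,0,4],[0,0,-0.6,0,0,0,4],[0,0,-0.4,0,0,0,4],[0,0,0,0,0,0,4],[0,0,0,0,0,0,4]])

```text
time: 25.3
ee_pos: [0.5091, -0.287, 0.0357]
eef_rot: [0.775, -0.632, 0.0, -0.0]
ft_force: [-0.1, 0.3, -1.0]
width: 0.0585
```

Now I release it, retreat upward and back off toward the start side, then check.

Request:
play_rows(commands=[[0,0,-0.15,0,0,0,4],[0,0,0,0,0,0,8.7],[0,0,0,0,0,0,8.7],[0,0,0,0,0,0,8.7],[0,0,0,0,0,0,8.7],[0,0,4,0,0,0,8.7],[0,0,5,0,0,0,8.7],[0,0,5,0,0,0,8.7],[-3,-3.5,2,0,0,0,8.7],[-3,-3.5,0,0,0,0,8.7],[-3,-3.5,0,0,0,0,8.7],[-3,-3.5,0,0,0,0,8.7],[-3,-3.5,0,0,0,0,8.7],[-3,-3.5,0,0,0,0,8.7],[0,0,0,0,0,0,8.7],[0,0,0,0,0,0,8.7]])

```text
time: 27.3
ee_pos: [0.3295, -0.4964, 0.194]
eef_rot: [0.775, -0.631, 0.0, -0.0]
ft_force: [0.3, 0.4, -0.2]
width: 0.0869
```

Run:
```python
from h import *
st();c=r.camera('side');t=r.camera('top')
a=cv2.resize(c['img'][130:310,230:400],None,fx=2.3,fy=2.3,interpolation=2)
b=cv2.resize(t['img'][120:280,120:500],(400*1,168))
b=np.vstack([b,cv2.resize(c['img'],(400,246))[:a.shape[0]-168]]);h=min(len(a),len(b))
cv2.imwrite('pics/end.png',np.hstack([a[:h],b[:h]])[:,:,::-1])
d0=dict(np.load('top.npz'))['img']
for n,(x0,y0,x1,y1) in dict(nut=(300,168,318,183),bolt=(384,145,402,160),bar=(350,232,368,274),tin=(212,130,242,158),brush=(128,245,212,280),dresser=(408,244,496,270)).items():
    A=cv2.cvtColor(d0[y0:y1,x0:x1],6).astype(np.float32);B=cv2.cvtColor(t['img'][y0:y1,x0:x1],6).astype(np.float32)
    print(n,np.round(cv2.phaseCorrelate(A,B),2))
```

```text
{'time': 27.3, 'ee_pos': [0.3295, -0.4964, 0.194], 'eef_rot': [0.7755, -0.6314, 0.0, -0.0003], 'ft_force': [0.345, 0.4232, -0.2314], 'width': 0.0869}Traceback (most recent call last):
  File "<stdin>", line 10, in <module>
    return _wrapfunc(a, 'round', decimals=decimals, out=out)
    return _wrapit(obj, method, *args, **kwds)
    conv = _array_converter(obj)
ValueError: setting an array element with a sequence. The requested array has an inhomogeneous shape after 1 dimensions. The detected shape was (2,) + inhomogeneous part.
```

View pics/end.png

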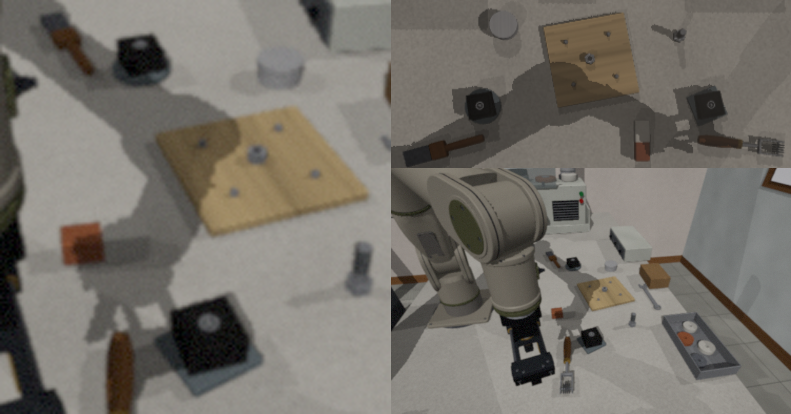

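The end view shows a flat two-mount stack on each foot. All four pins are bare, and the nut, bolt, bar, tin, brush and dresser look undisturbed. One numeric check of that, then I hand in.

Run:
```python
from h import *
t=r.camera('top');d0=dict(np.load('top.npz'))['img']
for n,(x0,y0,x1,y1) in dict(nut=(300,168,318,183),bolt=(384,145,402,160),bar=(350,232,368,274),tin=(212,130,242,158),brush=(128,245,212,280),dresser=(408,244,496,270)).items():
    A=cv2.cvtColor(d0[y0:y1,x0:x1],7).astype(np.float32);B=cv2.cvtColor(t['img'][y0:y1,x0:x1],7).astype(np.float32)
    s,q=cv2.phaseCorrelate(A,B);print(n,np.round(s,2),round(q,2))
# stack tops: outline size/centre taken at z=.048 should be 60 mm
for n,(u,v) in dict(r=(206,220),s=(422,219)).items():
    g=t['img'].max(2);m=np.zeros_like(g);m[v-27:v+27,u-27:u+27]=(g[v-27:v+27,u-27:u+27]<42)*255
    m=cv2.morphologyEx(m,cv2.MORPH_CLOSE,np.ones((9,9)));m=cv2.morphologyEx(m,cv2.MORPH_OPEN,np.ones((9,9)))
    k=max(cv2.findContours(m,0,2)[0],key=cv2.contourArea)
    print(n,cv2.minAreaRect(np.array([ray(t,p[0],.048)[:2]*1000 for p in k],np.float32)))
# side height: sleeve top of square stack
s=r.camera('side');print(proj(s,(.5092,-.2857,.048)),proj(s,(.5066,.280,.048)))
r.close_job()
```

```text
nut [0.22 0.69] 0.85
bolt [-0.04  0.49] 1.0
bar [0.01 1.12] 0.63
tin [-0.    0.01] 1.0
brush [0.22 0.79] 0.31
dresser [0.04 0.53] 0.84
r ((504.0608215332031, 270.1336669921875), (77.6776351928711, 79.37823486328125), 1.087341547012329)
s ((502.7218017578125, -278.19384765625), (70.54859161376953, 77.23188781738281), 10.378072738647461)
[320.66400987 269.56796994] [290.86183885 148.90442675]
the job is handed in; nothing more can be done
```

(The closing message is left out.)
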